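Send a batch of caps down the diverter chute to the square tray

TASK

The scoop of nozzle caps has to run down the perforated slide of the diverter chute, to shed its moulding flash, and end in the rectangular tray, none in the round tub. Swing the chute's flap hard over against its stop so that it shuts the leg above the round tub, then pour all six caps from the scoop into the chute's hopper so that they slide down into the rectangular tray, and set the empty scoop down upright on the bench. Leave the bottles and the roll of tape where they are.

Things in the scene. Friction and masses are not known exactly. Their poses are not given: they have to be found in the camera images.
- chute: Fixed steel trouser-leg diverter chute: a hopper over a short throat that forks into two legs, one to its +y, one to its -y side. Origin: on the bench below the fork, z up. Clear window and lever on its -x side. Hopper rim 225 mm high, 116 (x) by 132 mm (y); throat 80 by 80 mm, from z 195 down. Perforated slides fall 35 degrees from the fork, z 117, to mouths at y = +95 and -95, z 50.
- chute_mouth (a point): Centre of the hopper's mouth, at the height of its rim (chute frame 0, 0, 225 mm). The four sides of the hopper slope in from here to the throat 30 mm lower. Slippery inside (friction 0.3). The flap's blade stays below the throat's top. A tall column stands just off the right edge of the bench, 0.25 m beyond the chute; keep the arm clear of it.
- flap (a joint): Angle of the diverter flap, rad; stops at -0.58 and 0.58. Level hinge along the chute's x at the fork (z 121 mm); stiff (1 N at the knob), stays where left. 0: blade and lever upright, both legs open. Positive: blade and lever lean to the chute's +y side and the blade shuts the +y leg, so that parts go down the -y leg. Negative: the reverse.
- flap_knob (a point): Centre of the 26 mm black ball knob of the flap's lever, 72 mm from the hinge (straight above it at joint 0) and 27 mm outside the hopper's rim: chute frame x -85, z 193 mm when upright. Pushed to a stop it stands 39 mm to that side and 12 mm lower. Free on both sides and below.
- tray: Rectangular open aluminium tray, 106 (x) by 94 (y) by 40 mm high, wall 3 mm, 0.45 kg, loose on the bench under the mouth of one leg of the chute, 119 mm to its +y or its -y side. Origin: centre of its underside.
- tub: Round open aluminium tub, 96 mm across, 40 mm high, 0.45 kg, loose under the mouth of the other leg. Origin: centre of its underside.
- scoop: Open aluminium hand scoop, black handle above its pan, 0.18 to 0.35 kg. Origin on its underside; nose to its own -x, z up. Pan x = -68 to 55 mm, 76 mm wide; walls 36 mm high, falling to 14 mm at the open nose. Floor 3 mm thick, rising 7 mm over the last 38 mm to the lip. Slippery inside (friction 0.3): empties when tipped nose down 40 to 45 degrees.
- scoop_handle (a point): Centre of the scoop's handle, a level bar along the scoop's x, 85 mm long, 20 mm wide (y), 24 mm high, at (15, 0, 78) mm in the scoop's frame; a strut stands at its rear end and a wire arch 35 mm ahead of this point, the sides between are free.
- scoop_lip (a point): Middle of the scoop's pouring lip, at (-68, 0, 10) mm in the scoop's frame.
- cap0: White nozzle cap, 20 mm skirt with a 10 mm spout, 19 mm high, 12 g; one of six standing in the scoop. Origin: centre of its underside.
- cap1: White nozzle cap, 20 mm skirt with a 10 mm spout, 19 mm high, 12 g; one of six standing in the scoop. Origin: centre of its underside.
- cap2: White nozzle cap, 20 mm skirt with a 10 mm spout, 19 mm high, 12 g; one of six standing in the scoop. Origin: centre of its underside.
- cap3: White nozzle cap, 20 mm skirt with a 10 mm spout, 19 mm high, 12 g; one of six standing in the scoop. Origin: centre of its underside.
- cap4: White nozzle cap, 20 mm skirt with a 10 mm spout, 19 mm high, 12 g; one of six standing in the scoop. Origin: centre of its underside.
- cap5: White nozzle cap, 20 mm skirt with a 10 mm spout, 19 mm high, 12 g; one of six standing in the scoop. Origin: centre of its underside.
- bottle_a: Oval gold bottle with white top, 26 x 52 x 97 mm, standing loose near the front of the scale. Bystander. Origin: centre of its underside.
- bottle_b: A second such bottle, standing loose at the far left behind the bottle crowd. Bystander. Origin: centre of its underside.
- tape_roll: Roll of clear packing tape, 103 mm across, 48 mm high, lying flat and loose at the far left. Bystander. Origin: centre of its underside.

How it is judged:
By the outcome, as a careful person would: the job done as asked, in the order asked, and still so for the second after the job is handed in, with the robot touching nothing.
It also fails if it takes over 72 s, if anything falls off the work surface, if the arm or the gripper's body presses on something with over 40 N, if the wrist force passes 120 N, or if a joint passes its speed limit or range.

ROBOT

A 6-joint arm with a two-finger parallel gripper is mounted at the origin on the work surface; the furniture and walls round the work are solid. World frame = base frame: x ahead of the robot, y to its left, z up, the work surface at z = 0. Lengths are in m, angles in rad, forces in N, time in s.
With the tool pointing down it reaches from about 0.4 to 0.825 m from the base axis. Payload 7 kg.
Tool frame: the origin (TCP) lies at the very end of the fingers, on their centre line; the grasp point (between the pads) lies 19 mm behind it; z points along the fingers, x is the direction in which the jaws open and shut, and the axes are right-handed (so a half turn about z gives the same grasp; the last joint's range is limited). The gripper opens to 88 mm and grips with 3 to 60 N. Pads are 19 mm wide; open, the fingers measure 130 mm over their backs; the gripper's body (78 mm by 193 mm) begins 47 mm behind the grasp point.
Start: joints at [1.531, 0.359, 0.012, 0, -1.224, -0.288], TCP at [0.217, 0.639, 0.227] pointing down, gripper open.
Joint ranges: [-3.07, 3.07], [-1.43, 2.12], [-1.02, 1.25], [-3.03, 1.67], [-3.05, -0], [-3.03, 3.03]. Speed limits (rad/s): [2.39, 2.39, 3.01, 3.14, 3.14, 3.14].

INTERFACE

Orientations are given as [roll, pitch, yaw] about the fixed x, y, z axes, in that order (R = Rz(yaw) Ry(pitch) Rx(roll)).
In Python, from station import telemetry, grab_frame, arm, regions_of, pinpoint gives the robot as it stands. The module is installed in compiled form; this text tells all that it offers.
- The arm moves only by the shell command python3 -m inch 'ROWS' [FORCE]. ROWS is text: rows parted by semicolons, each of 7 numbers parted by spaces: the opening, from 0 (shut) to 1 (fully open), then the shift along the world's x, y, z in cm, then the turn, a rotation vector about the world's x, y, z in degrees. A call has 1 to 12 rows; each row is the pose to reach, as a shift and turn from the pose measured when the call began; what a row does not reach only later rows make up. A row lasts 1/8 s, in which the tool goes at most 62.5 mm and 10.7 degrees, less where a joint would pass 70% of its speed; a pose out of reach is approached as far as the arm can. A call with a gripper value outside its range is refused whole. The fingers move at their own pace and stop on an object; FORCE is the grip in N (left out, the last holds). Time passes only in rows, so rows that repeat a pose let the fingers close. It gives the time, the measured TCP pose, the force and the opening at its end, in the units of the state.
- telemetry.get_state(): the state, without advancing time (a new reading comes with each control period).
- grab_frame(name): name is "scene" or "top" or "wrist"; returns a dict with "pixels" (420x560x3 uint8, red, green, blue), "fx", "fy", "cx", "cy" (pixels), "R" (3x3) and "t" (3): a world point X has camera coordinates R X + t. Camera axes: x right, y down, z forward; pixel columns grow to the right and rows downward; lengths in m; the calibration is good to about 2 mm. A picture is of the moment at which its call begins. There is no depth.
- arm.job_done(): hands the job in, once; it reports no verdict.
Trained networks look in the newest picture that a camera, given by its name, has taken for a name from the list of things; names that differ only in an ending like _2 or _b are one class to them, and where a whole thing is asked for, a point or a joint stands for the part that bears it (a point fixed in the world has none). Each returns a list of dicts, best first, with "p" (0 to 1); they miss things now and then, are a little off and sometimes report something else, mostly with a low value. They report only what shows in the picture. A call takes as long as a camera call.
- regions_of(camera, name): "pixels" (420x560 bool, what is visible of it) and "bbox" ([left, top, right, bottom] in pixels, round what is visible of it).
- pinpoint(camera, name): "location" ([column, row] in pixels: a listed point, or the origin of a listed thing).
The state is a dict: "t": time; "q": joint angles; "qd": joint speeds; "joint_efforts": joint torques, N m; "eef_pos": TCP position; "ee_rot": TCP orientation; "force": force on the tool from outside, world axes, zero at the start; "moment": the same for the moment, N m; "width": finger opening in m.
Only numpy, scipy, OpenCV 4.12 (cv2) and the standard library are available. Lean on these libraries where they do the work, as an engineer would, in place of code of your own. Each camera call takes 0.05 s, during which the arm holds its last target. There are 200 camera calls.

## Working session

There is one attempt and no reset: what is moved stays moved. The work goes in short steps, Python scripts to look and compute and a shell command to move; the robot and the scene stay as the last step left them, time stands still between calls to the robot, and variables do not carry over. Pictures are saved under pics/ and viewed, about 8 in all and at most 12, crops included, and the job is handed in when it is done.

```bash
mkdir -p pics
cat > h.py <<'E'
import numpy as np, cv2
from station import telemetry, grab_frame, arm, regions_of, pinpoint
def P(f): return np.array(f["R"]),np.array(f["t"])
def ray(f,px):
    R,t=P(f); d=R.T@np.array([(px[0]-f["cx"])/f["fx"],(px[1]-f["cy"])/f["fy"],1.]); return -R.T@t,d
def onz(f,px,z):
    c,d=ray(f,px); return c+d*(z-c[2])/d[2]
def tri(obs):
    A=np.zeros((3,3));b=np.zeros(3)
    for f,px in obs:
        c,d=ray(f,px); d=d/np.linalg.norm(d); M=np.eye(3)-np.outer(d,d); A+=M;b+=M@c
    X=np.linalg.solve(A,b)
    return X
def proj(f,X):
    R,t=P(f); p=R@np.asarray(X)+t; return np.array([f["fx"]*p[0]/p[2]+f["cx"],f["fy"]*p[1]/p[2]+f["cy"]])
def save(f,n): cv2.imwrite("pics/"+n+".png",cv2.cvtColor(np.asarray(f["pixels"]),cv2.COLOR_RGB2BGR))
E
python3 - <<'E'
from h import *
s=telemetry.get_state(); print(s["eef_pos"],s["ee_rot"],s["width"],s["t"],s["force"])
F={c:grab_frame(c) for c in("scene","top")}
for c in F: save(F[c],c+"0")
for n in["chute","chute_mouth","flap_knob","tray","tub","scoop","scoop_handle","scoop_lip","cap0","bottle_a","tape_roll"]:
    obs=[]
    for c in F:
        L=pinpoint(c,n); 
        print(n,c,[(np.round(o["location"],1).tolist(),round(o["p"],2)) for o in L[:7]])
        if L: obs.append((F[c],L[0]["location"]))
        if L: print("   z0",onz(F[c],L[0]["location"],0).round(3))
    if len(obs)==2:
        X=tri(obs); print("   tri",X.round(4),[np.round(proj(f,X)-p,1).tolist() for f,p in obs])
a=cv2.imread("pics/scene0.png");b=cv2.imread("pics/top0.png")
E
```

```text
[0.21717835 0.63859343 0.22562104] [-3.14147808e+00 -1.64058132e-03 -1.89871391e+00] 0.08755734386415581 0.0 [-0.38993983  0.66683115  0.39088548]
chute scene [([351.8, 284.9], 0.85)]
   z0 [ 0.489 -0.239  0.   ]
chute top [([380.4, 231.8], 0.56)]
   z0 [ 0.489 -0.26   0.   ]
   tri [ 0.4847 -0.249   0.0121] [[2.8, -0.4], [-2.7, 1.6]]
chute_mouth scene [([366.2, 234.0], 0.95)]
   z0 [ 0.738 -0.181  0.   ]
chute_mouth top [([398.7, 229.5], 0.71)]
   z0 [ 0.496 -0.313  0.   ]
   tri [ 0.4938 -0.2542  0.2248] [[-1.1, 0.2], [1.2, -0.7]]
flap_knob scene [([377.2, 262.9], 0.5)]
   z0 [ 0.624 -0.271  0.   ]
flap_knob top [([424.4, 245.7], 0.59), ([147.6, 169.7], 0.58), ([395.6, 195.0], 0.39), ([225.6, 178.5], 0.18)]
   z0 [ 0.449 -0.386  0.   ]
   tri [ 0.4501 -0.3212  0.1814] [[1.8, -0.3], [-1.8, 1.0]]
tray scene [([382.7, 271.9], 0.63)]
   z0 [ 0.594 -0.302  0.   ]
tray top [([394.5, 197.3], 0.81)]
   z0 [ 0.59  -0.303  0.   ]
   tri [ 0.5899 -0.3025  0.0042] [[-0.2, 0.0], [0.2, -0.1]]
tub scene [([327.4, 302.1], 0.74)]
   z0 [ 0.385 -0.203  0.   ]
tub top [([360.9, 268.1], 0.7)]
   z0 [ 
[... 680 characters left out ...]
.0], [0.1, -0.0]]
cap0 scene [([247.1, 201.3], 0.67), ([269.6, 210.0], 0.51)]
   z0 [0.67  0.295 0.   ]
cap0 top [([215.8, 182.7], 0.56), ([226.7, 182.6], 0.54)]
   z0 [0.636 0.221 0.   ]
   tri [0.6163 0.2288 0.0636] [[5.7, 0.1], [-6.3, 4.2]]
bottle_a scene [([277.7, 262.8], 0.69), ([218.5, 207.7], 0.56)]
   z0 [0.448 0.017 0.   ]
bottle_a top [([164.8, 200.5], 0.58), ([396.6, 198.4], 0.53), ([286.6, 243.1], 0.45)]
   z0 [0.584 0.371 0.   ]
   tri [ 0.648   0.3003 -0.2643] [[-31.8, -10.6], [39.6, -11.7]]
tape_roll scene [([222.5, 188.9], 0.72)]
   z0 [0.685 0.427 0.   ]
tape_roll top [([141.7, 170.0], 0.75)]
   z0 [0.675 0.44  0.   ]
   tri [0.6789 0.4321 0.0031] [[-2.0, -0.3], [2.5, -1.4]]
```

View pics/scene0.png

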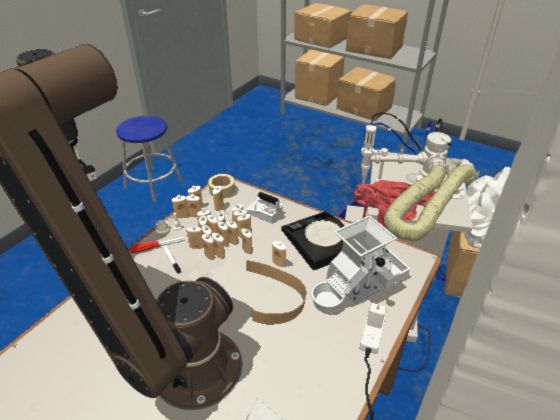

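View pics/top0.png

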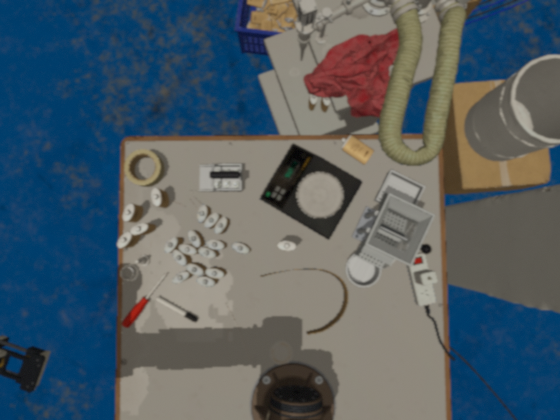

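The chute's lever faces its -x side, at chute yaw of about 64°. The tub (361,268 in top) is on the +y side and the tray (400,188) on the -y side, so the flap has to go positive, with the knob pushed towards the tub. Next I'll zoom in on the knob.

Run:
```python
from h import *
F={c:grab_frame(c) for c in("scene","top")}
yaw=np.arctan2(-.2024+.3025,.3852-.5899)-np.pi/2
c0=np.array([.4876,-.2524,0]);R=cv2.Rodrigues(np.array([0,0,yaw]))[0]
print("yaw",np.degrees(yaw))
W=lambda p:c0+R@np.array(p)
for a in(-.58,0,.58):
    K=W([-.085,.072*np.sin(a),.121+.072*np.cos(a)]); print(a,K.round(4),proj(F["scene"],K).round(1),proj(F["top"],K).round(1))
ims=[]
for c,(x0,y0) in{"scene":(320,205),"top":(340,160)}.items():
    im=cv2.cvtColor(np.asarray(F[c]["pixels"]),cv2.COLOR_RGB2BGR)[y0:y0+115,x0:x0+100]
    im=cv2.resize(im,None,fx=4,fy=4,interpolation=cv2.INTER_CUBIC)
    for p in [[sx*.058,sy*.066,.225] for sx in(-1,1) for sy in(-1,1)]:
        q=(proj(F[c],W(p))-[x0,y0])*4; cv2.circle(im,tuple(int(v) for v in q),3,(0,0,255),-1)
    ims.append(im)
cv2.imwrite("pics/crop1.png",np.hstack(ims))
```

```text
yaw 63.940982785370224
-0.58 [ 0.4857 -0.3461  0.1812] [391.8 258.3] [432.2 232.3]
0 [ 0.4503 -0.3288  0.193 ] [382.  260.7] [427.2 246.7]
0.58 [ 0.4148 -0.3114  0.1812] [370.9 269.1] [419. 261.]
```

View pics/crop1.png

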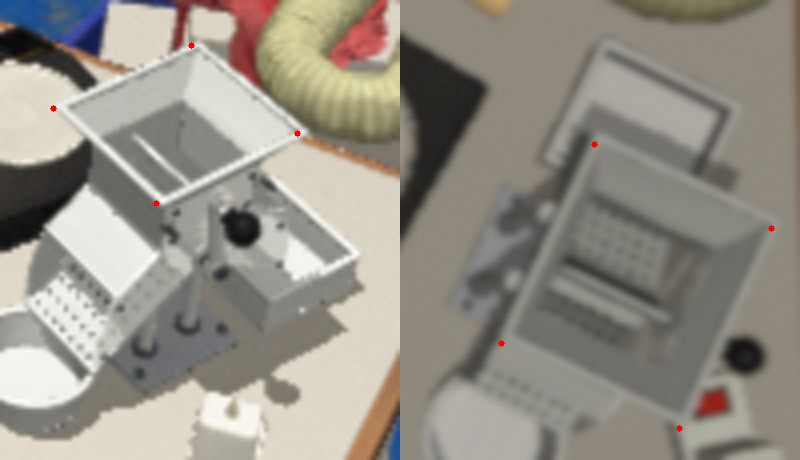

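```bash
python3 -m inch '0 4.3 -3.9 3.4 0 0 -8; 0 9.3 -6.9 6.4 0 0 -16; 0 14.3 -9.9 8.4 0 0 -24; 0 18.8 -13.9 8.4 0 0 -32; 0 23.3 -17.9 8.4 0 0 -40; 0 27.3 -22.4 8.4 0 0 -48; 0 30.3 -27.4 8.4 0 0 -56; 0 32.8 -32.9 8.4 0 0 -64; 0 34.8 -38.4 8.4 0 0 -72; 0 36.3 -44.4 8.4 0 0 -80; 0 36.8 -50.4 8.4 0 0 -88; 0 36.8 -56.4 8.4 0 0 -97' 20
```

```text
t: 2.8
eef_pos: [0.5854, 0.073, 0.3105]
ee_rot: [-3.142, 0.0, 2.687]
force: [0.3, -0.3, -0.4]
width: 0.0009
```

```bash
python3 -m inch '0 0 -6 0 0 0 0; 0 0 -12 0 0 0 0; 0 -1 -18 0 0 0 0; 0 -2 -24 0 0 0 0; 0 -4 -30 0 0 0 0; 0 -6 -36 0 0 0 0; 0 -8.3 -41 0 0 0 0; 0 -8.3 -42.8 0 0 0 0; 0 -8.3 -42.8 -4 0 0 0; 0 -8.3 -42.8 -8 0 0 0; 0 -8.3 -42.8 -12 0 0 0; 0 -8.3 -42.8 -13.8 0 0 0'
python3 - <<'E'
from h import *
f=grab_frame("scene");im=cv2.cvtColor(np.asarray(f["pixels"]),cv2.COLOR_RGB2BGR)[150:320,280:470]
cv2.imwrite("pics/c2.png",cv2.resize(im,None,fx=3,fy=3,interpolation=cv2.INTER_CUBIC))
E
```

```text
t: 4.3
eef_pos: [0.5017, -0.354, 0.1699]
ee_rot: [3.142, -0.003, 2.687]
force: [0.3, -0.1, -0.4]
width: 0.0005
```

View pics/c2.png

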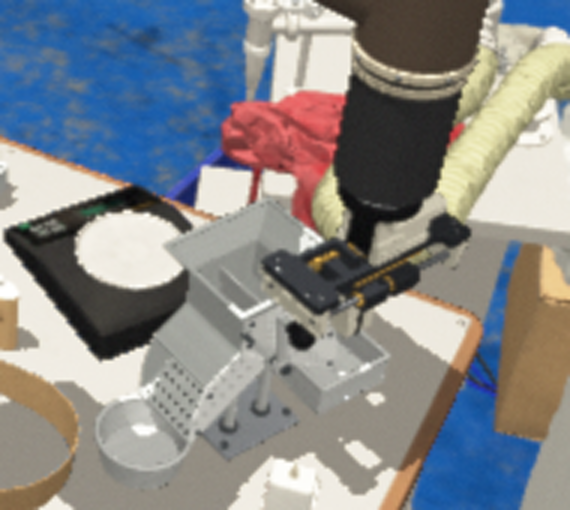

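The crop shows the closed fingers (about 350,315) on the tray side of the knob (300,333), with clearance. I'll push towards the tub.

```bash
python3 -m inch '0 -0.9 0.44 0 0 0 0; 0 -1.8 0.88 0 0 0 0; 0 -2.7 1.32 0 0 0 0; 0 -3.6 1.76 0 0 0 0; 0 -4.5 2.2 0 0 0 0; 0 -4.5 2.2 0 0 0 0'; python3 -m inch '0 -0.45 0.22 0 0 0 0;0 -0.45 0.22 0 0 0 0';python3 -m inch '0 -0.45 0.22 0 0 0 0;0 -0.45 0.22 0 0 0 0'
```

```text
t: 5.1
eef_pos: [0.4554, -0.3314, 0.1687]
ee_rot: [3.141, -0.005, 2.687]
force: [-0.6, -0.7, -0.3]
width: 0.0002
t: 5.35
eef_pos: [0.4507, -0.329, 0.1686]
ee_rot: [3.141, -0.005, 2.687]
force: [0.2, 0.4, -1.8]
width: 0.0004
t: 5.6
eef_pos: [0.4458, -0.3267, 0.1685]
ee_rot: [3.141, -0.006, 2.686]
force: [-0.3, 0.2, -0.1]
width: 0.0004
```

```bash
for i in 1 2 3; do python3 -m inch '0 -0.36 0.18 0 0 0 0;0 -0.36 0.18 0 0 0 0'|grep -E 'pos|force'; done
python3 - <<'E'
from h import *
f=grab_frame("scene");im=cv2.cvtColor(np.asarray(f["pixels"]),cv2.COLOR_RGB2BGR)[200:320,310:450]
cv2.imwrite("pics/c3.png",cv2.resize(im,None,fx=4,fy=4,interpolation=cv2.INTER_CUBIC))
E
```

```text
eef_pos: [0.4446, -0.3258, 0.1691]
force: [8.1, -5.2, -5.4]
eef_pos: [0.4447, -0.3255, 0.1696]
force: [11.3, -8.5, -11.3]
eef_pos: [0.4448, -0.3253, 0.1701]
force: [11.0, -9.6, -11.1]
```

View pics/c3.png

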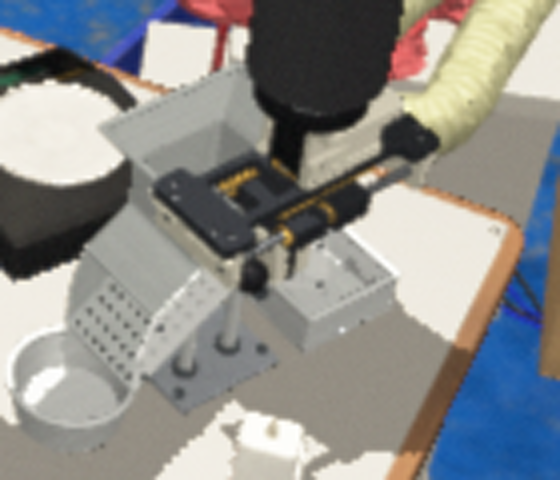

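Knob at (373,269), where the +0.58 stop is predicted, and the force rose to about 14 N sideways: it's at the stop. Retreating.

```bash
python3 -m inch '0 1.4 -0.7 0 0 0 0; 0 2.8 -1.4 0 0 0 0; 0 2.8 -1.4 4 0 0 0; 0 2.8 -1.4 9 0 0 0; 0 2.8 -1.4 14 0 0 0; 0.5 6 4 14 0 0 0; 0.5 9 9 14 0 0 0; 0.5 11 14.5 14 0 0 0; 0.5 12 20 14 0 0 0; 0.5 13 26 14 0 0 5; 0.5 14 32 14 0 0 15; 0.5 15 38 14 0 0 25'
python3 - <<'E'
from h import *
F={c:grab_frame(c) for c in("scene","top")}
for n in["flap_knob","scoop","scoop_handle","scoop_lip","chute_mouth"]:
    obs=[]
    for c in F:
        L=pinpoint(c,n); print(n,c,[(np.round(o["location"],1).tolist(),round(o["p"],2)) for o in L[:3]])
        if L:obs.append((F[c],L[0]["location"]))
    z={"flap_knob":.181,"scoop":0,"scoop_handle":.078,"scoop_lip":.01,"chute_mouth":.225}[n]
    print([onz(f,p,z).round(4) for f,p in obs])
ims=[]
for c,(x0,y0) in{"scene":(320,205),"top":(340,160)}.items():
    im=cv2.cvtColor(np.asarray(F[c]["pixels"]),cv2.COLOR_RGB2BGR)[y0:y0+115,x0:x0+100]; ims.append(cv2.resize(im,None,fx=3,fy=3,interpolation=cv2.INTER_CUBIC))
for c,(x0,y0) in{"scene":(235,180),"top":(185,150)}.items():
    im=cv2.cvtColor(np.asarray(F[c]["pixels"]),cv2.COLOR_RGB2BGR)[y0:y0+57,x0:x0+75]
    im=cv2.resize(im,None,fx=4,fy=4,interpolation=cv2.INTER_CUBIC);ims.append(im)
a=np.hstack(ims[:2]);b=np.hstack(ims[2:]);cv2.imwrite("pics/c4.png",np.vstack([a,b]))
E
```

```text
t: 7.9
eef_pos: [0.5952, 0.0567, 0.3101]
ee_rot: [3.141, 0.014, 3.13]
force: [1.2, -0.7, 0.2]
width: 0.0435
flap_knob scene [([370.8, 268.1], 0.61)]
flap_knob top [([419.8, 257.5], 0.96)]
[array([ 0.4184, -0.3097,  0.181 ]), array([ 0.4234, -0.3137,  0.181 ])]
scoop scene [([263.4, 213.8], 0.95)]
scoop top []
[array([0.6394, 0.1987, 0.    ])]
scoop_handle scene [([265.0, 197.2], 0.56)]
scoop_handle top [([402.8, 228.7], 0.5), ([396.4, 197.5], 0.3)]
[array([0.6456, 0.1937, 0.078 ]), array([ 0.4968, -0.3028,  0.078 ])]
scoop_lip scene []
scoop_lip top []
[]
chute_mouth scene [([368.0, 234.4], 0.67)]
chute_mouth top [([400.6, 229.0], 0.68)]
[array([ 0.4971, -0.2618,  0.225 ]), array([ 0.4934, -0.2558,  0.225 ])]
```

View pics/c4.png

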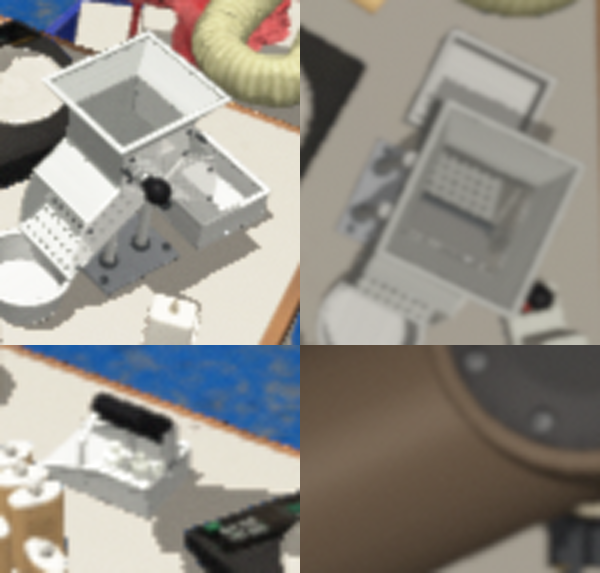

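Both the top view and the knob position show the flap over at the +y stop, with only the tray-side slide open. Next the scoop, hovering above the handle first.

```bash
python3 -m inch '0.8 2 5 0 0 0 0; 0.8 4 10 0 0 0 0; 0.8 5.3 13.3 -4 0 0 0; 0.8 5.3 13.3 -9 0 0 0; 0.8 5.3 13.3 -9 0 0 0'
python3 - <<'E'
from h import *
s=telemetry.get_state(); print(s["q"])
F={c:grab_frame(c) for c in("wrist","scene")}
for n in["scoop","scoop_handle","scoop_lip","cap0"]:
    z={"scoop":0,"scoop_handle":.078,"scoop_lip":.01,"cap0":.003}[n]
    for c in F:
        L=pinpoint(c,n)[:6]; print(n,c,[(np.round(o["location"],1).tolist(),round(o["p"],2),onz(F[c],o["location"],z).round(4)) for o in L])
R=regions_of("wrist","scoop_handle")
if R: print(R[0]["bbox"],R[0]["p"])
save(F["wrist"],"w5")
E
```

```text
t: 9.12
eef_pos: [0.6456, 0.1858, 0.216]
ee_rot: [-3.139, 0.008, 3.123]
force: [-0.1, -0.5, 0.5]
width: 0.0698
[ 0.57365435  0.3554973  -0.02006424  0.00727175 -1.19027726 -0.59518506]
scoop wrist [([276.6, 191.1], 0.89, array([0.6497, 0.1951, 0.    ])), ([274.0, 249.4], 0.38, array([0.6545, 0.2716, 0.    ]))]
scoop scene [([263.1, 213.0], 0.76, array([0.6428, 0.2023, 0.    ])), ([351.3, 284.7], 0.38, array([ 0.4889, -0.2368,  0.    ]))]
scoop_handle wrist [([275.7, 199.4], 0.71, array([0.6494, 0.1864, 0.078 ]))]
scoop_handle scene [([265.8, 198.8], 0.85, array([0.6391, 0.1859, 0.078 ]))]
scoop_lip wrist [([274.2, 247.9], 0.81, array([0.6539, 0.2654, 0.01  ])), ([266.9, 208.3], 0.21, array([0.6616, 0.214 , 0.01  ]))]
scoop_lip scene [([247.8, 204.5], 0.67, array([0.645, 0.274, 0.01 ]))]
cap0 wrist [([293.9, 164.9], 0.59, array([0.6285, 0.1632, 0.003 ])), ([289.7, 208.3], 0.56, array([0.634 , 0.2163, 0.003 ])), ([262.6, 160.8], 0.54, array([0.6654, 0.1577, 0.003 ])), ([266.0, 208.7], 0.54, array([0.6631, 0.2164, 0.003 ])), ([266.3, 186.9], 0.53, array([0.6619, 0.1891, 0.003 ])), ([290.2, 188.4], 0.46, array([0.6331, 0.1914, 0.003 ]))]
cap0 scene [([270.3, 212.1], 0.59, array([0.6587, 0.1798, 0.003 ])), ([264.7, 208.8], 0.35, array([0.6642, 0.2088, 0.003 ]))]
[239.5, 147.6, 312.4, 251.0] 0.76
```

View pics/w5.png

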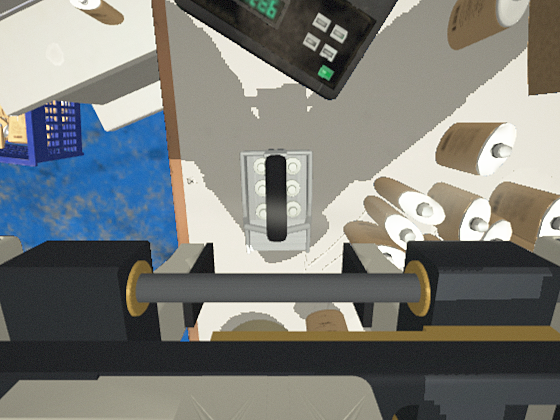

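The wrist image shows the handle centred at (277,198), running straight up and down the image, with all six caps in the pan. The nose points +y. Descend and grip.

```bash
python3 -m inch '0.6 0.35 0.1 -4 0 0 0; 0.6 0.35 0.1 -8 0 0 0; 0.6 0.35 0.1 -12 0 0 0; 0.6 0.35 0.1 -14 0 0 0; 0.6 0.35 0.1 -15.6 0 0 0; 0.6 0.35 0.1 -15.6 0 0 0; 0 0.35 0.1 -15.6 0 0 0; 0 0.35 0.1 -15.6 0 0 0; 0 0.35 0.1 -15.6 0 0 0; 0 0.35 0.1 -15.6 0 0 0' 50
```

```text
t: 10.92
eef_pos: [0.6512, 0.1877, 0.0655]
ee_rot: [3.14, 0.016, 3.123]
force: [-4.1, 0.2, 5.2]
width: 0.0199
```

```bash
python3 -m inch '0 0 0 1 0 0 0; 0 0 0 3 0 0 0; 0 0 0 6 0 0 0; 0 0 0 10 0 0 0; 0 0 0 15 0 0 0; 0 0 0 20 0 0 0; 0 0 0 25 0 0 0;0 0 0 25 0 0 0'
python3 - <<'E'
from h import *
f=grab_frame("wrist");save(f,"w6")
L=pinpoint("wrist","scoop_lip");print(L[:2], len([1 for o in pinpoint("wrist","cap0")]))
E
```

```text
t: 11.92
eef_pos: [0.6529, 0.1881, 0.3215]
ee_rot: [3.136, 0.024, 3.123]
force: [0.3, 0.5, -3.4]
width: 0.0197
[] 4
```

View pics/w6.png

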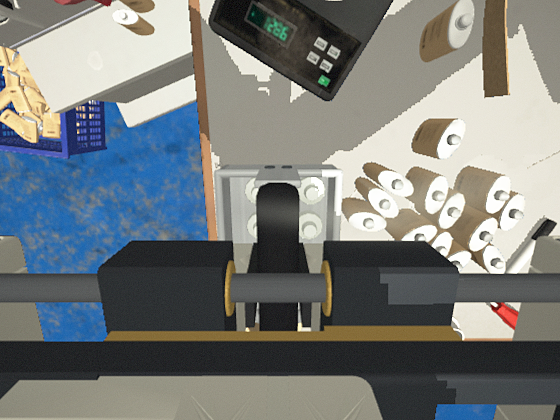

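Scoop held level with the caps standing. Carrying it over while turning the nose to point at -26.5° (chute -y).

```bash
python3 -m inch '0 -0.3 -0.5 0.5 0 0 -2; 0 -0.9 -1.4 1 0 0 -5; 0 -1.8 -2.8 1.8 0 0 -9; 0 -2.9 -4.5 1.8 0 0 -14; 0 -4.2 -6.5 1.8 0 0 -19; 0 -5.5 -8.5 1.8 0 0 -25; 0 -6.8 -10.5 1.8 0 0 -31; 0 -8.1 -12.5 1.8 0 0 -37; 0 -9.4 -14.5 1.8 0 0 -43; 0 -10.7 -16.5 1.8 0 0 -49; 0 -11.9 -18.3 1.8 0 0 -54; 0 -12.9 -19.8 1.8 0 0 -58'; python3 -m inch '0 -1.2 -1.9 0 0 0 -6; 0 -2.5 -3.9 0 0 0 -12; 0 -3.8 -5.9 0 0 0 -18; 0 -5.1 -7.9 0 0 0 -24; 0 -6.4 -9.9 0 0 0 -30; 0 -7.7 -11.9 0 0 0 -36; 0 -8.9 -13.8 0 0 0 -42; 0 -10 -15.5 0 0 0 -47; 0 -11 -16.9 0 0 0 -51; 0 -11.7 -18 0 0 0 -55; 0 -12.1 -18.7 0 0 0 -58; 0 -12.1 -18.7 0 0 0 -58.5'
python3 - <<'E'
from h import *
s=telemetry.get_state();print(s["q"])
F={c:grab_frame(c) for c in("scene","top")}
for n,z in(("scoop_lip",.284),("chute_mouth",.225)):
  for c in F: print(n,c,[(np.round(o["location"],1).tolist(),round(o["p"],2),onz(F[c],o["location"],z).round(4)) for o in pinpoint(c,n)[:2]])
ims=[]
for c,(x0,y0) in{"scene":(290,150),"top":(300,150)}.items():
    im=cv2.cvtColor(np.asarray(F[c]["pixels"]),cv2.COLOR_RGB2BGR)[y0:y0+150,x0:x0+130]; ims.append(cv2.resize(im,None,fx=3,fy=3,interpolation=cv2.INTER_CUBIC))
cv2.imwrite("pics/c7.png",np.hstack(ims))
E
```

```text
t: 13.58
eef_pos: [0.5203, -0.0115, 0.3319]
ee_rot: [-3.142, 0.014, 2.106]
force: [0.6, -0.7, -3.4]
width: 0.0197
t: 15.08
eef_pos: [0.399, -0.1988, 0.3318]
ee_rot: [-3.141, 0.014, 1.084]
force: [0.4, 0.6, -3.1]
width: 0.0194
[-0.00579376 -0.08733953 -0.28413956  0.012532   -1.38063944 -2.0546292 ]
scoop_lip scene [([357.8, 220.7], 0.65, array([ 0.4714, -0.2342,  0.284 ]))]
scoop_lip top [([398.8, 234.9], 0.78, array([ 0.4792, -0.235 ,  0.284 ])), ([164.1, 199.2], 0.29, array([0.5629, 0.2963, 0.284 ]))]
chute_mouth scene [([366.4, 234.1], 0.57, array([ 0.4959, -0.2573,  0.225 ]))]
chute_mouth top [([400.3, 227.6], 0.97, array([ 0.4968, -0.2552,  0.225 ]))]
```

View pics/c7.png

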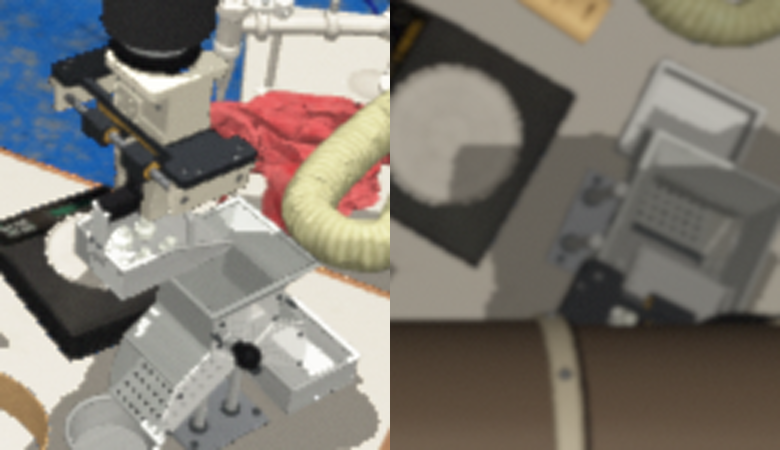

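Lip is (0.473,-0.236,0.276), over the hopper and about 8 mm off the centre line to the side. Correct that, then tilt about the lip, with a check at 15°.

```bash
python3 -m inch '0 -0.2 -0.4 -0.6 0 0 0; 0 -0.4 -0.8 -1.2 0 0 0; 0 0.1 -1 -1.2 2.2 4.5 0; 0 0.6 -1.3 -1.2 4.5 9 0; 0 0.8 -1.4 -1 5.4 10.8 0; 0 0.8 -1.4 -1 5.4 10.8 0'
python3 - <<'E'
from h import *
from scipy.spatial.transform import Rotation as T
s=telemetry.get_state();R=T.from_euler("xyz",s["ee_rot"]).as_matrix();n=np.cross(R[:,0],R[:,2])
print(s["q"],R.round(3).tolist(), "n",n.round(3))
for g in(1,-1): print(s["eef_pos"]+g*.083*n+.0555*R[:,2])
E
```

```text
t: 16.12
eef_pos: [0.408, -0.2127, 0.3207]
ee_rot: [-2.929, 0.019, 1.089]
force: [-1.2, -0.5, -3.3]
width: 0.0196
[-0.10544864  0.08933299 -0.12030113 -0.06062838 -1.56565685 -1.94289496] [[0.464, 0.864, -0.195], [0.886, -0.457, 0.082], [-0.019, -0.211, -0.977]] n [-0.864  0.457  0.211]
[ 0.3253909  -0.17022812  0.28392017]
[ 0.46886493 -0.24604044  0.24893884]
```

```bash
python3 -m inch '0 0.4 -0.2 0.5 1.8 3.6 0; 0 0.8 -0.45 1 3.6 7.2 0; 0 1.5 -0.8 1.5 5.8 11.6 0; 0 2.2 -1.1 1.9 8 16.1 0; 0 2.9 -1.5 2.2 10.2 20.6 0; 0 3.6 -1.85 2.5 12.5 25 0; 0 4.2 -2.15 2.7 14.2 28.6 0; 0 4.8 -2.45 2.8 16 32.2 0; 0 4.8 -2.45 2.8 16 32.2 0; 0 4.8 -2.45 2.8 16 32.2 0; 0 4.8 -2.45 2.8 16 32.2 0; 0 4.8 -2.45 2.8 16 32.2 0';  python3 - <<'E'
from h import *
F={c:grab_frame(c) for c in("scene","top")}
for c in F: print(c,[(np.round(o["location"],0).tolist(),round(o["p"],2)) for o in pinpoint(c,"cap0")[:9]])
ims=[]
for c,(x0,y0) in{"scene":(290,150),"top":(320,150)}.items():
    im=cv2.cvtColor(np.asarray(F[c]["pixels"]),cv2.COLOR_RGB2BGR)[y0:y0+150,x0:x0+130]; ims.append(cv2.resize(im,None,fx=3,fy=3,interpolation=cv2.INTER_CUBIC))
cv2.imwrite("pics/c8.png",np.hstack(ims))
E
```

```text
t: 17.62
eef_pos: [0.4557, -0.237, 0.3496]
ee_rot: [-2.304, 0.027, 1.104]
force: [0.2, -0.6, -2.2]
width: 0.0199
scene [([390.0, 266.0], 0.6), ([398.0, 268.0], 0.54)]
top []
```

View pics/c8.png

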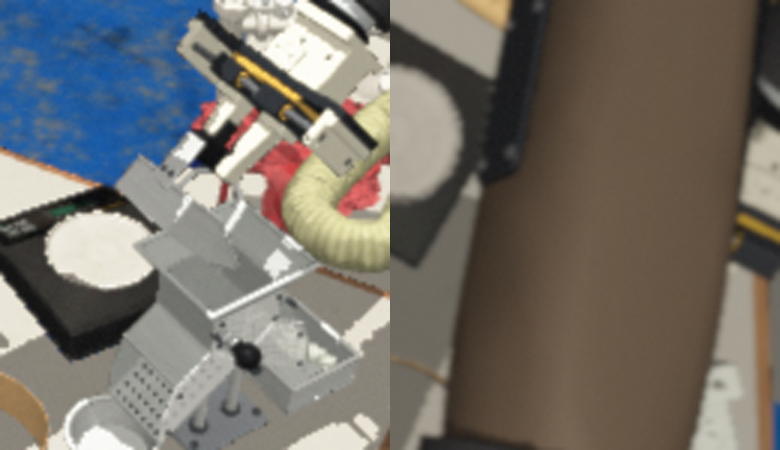

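Some caps are visible in the tray already. Tip a little further with a wiggle, then raise and level the scoop.

```bash
python3 -m inch '0 1.1 -0.5 0.3 3.1 6.3 0; 0 1.1 -0.5 0.3 3.1 6.3 0; 0 0 0 0.3 0 0 0; 0 1.1 -0.5 0.3 3.1 6.3 0; 0 1.1 -0.5 0.3 3.1 6.3 0; 0 0 0 2 0 0 0; 0 -0.5 0.3 4 -4 -8 0; 0 -1 0.6 6 -8 -16 0; 0 -1.5 0.9 7 -12 -24 0; 0 -2.5 1.2 8 -16 -32 0; 0 -3.5 1.5 8 -20 -40 0; 0 -4 2 8 -21.4 -43 0'
python3 - <<'E'
from h import *
from scipy.spatial.transform import Rotation as T
s=telemetry.get_state();R=T.from_euler("xyz",s["ee_rot"]).as_matrix();print(R.round(3).tolist())
F={c:grab_frame(c) for c in("scene","wrist")}
for c in F: print(c,[(np.round(o["location"],0).tolist(),round(o["p"],2)) for o in pinpoint(c,"cap0")[:9]])
im=cv2.cvtColor(np.asarray(F["scene"]["pixels"]),cv2.COLOR_RGB2BGR)[170:320,290:420];a=cv2.resize(im,None,fx=3,fy=3,interpolation=cv2.INTER_CUBIC)
b=cv2.cvtColor(np.asarray(F["wrist"]["pixels"]),cv2.COLOR_RGB2BGR)[0:420,80:470]
cv2.imwrite("pics/c9.png",np.hstack([a[:420],b]))
E
```

```text
t: 19.32
eef_pos: [0.4137, -0.2171, 0.432]
ee_rot: [3.132, 0.012, 1.086]
force: [0.0, 0.6, -2.7]
width: 0.0195
[[0.466, 0.885, 0.003], [0.885, -0.466, -0.015], [-0.012, 0.01, -1.0]]
scene [([392.0, 267.0], 0.61), ([398.0, 269.0], 0.46)]
wrist []
```

View pics/c9.png

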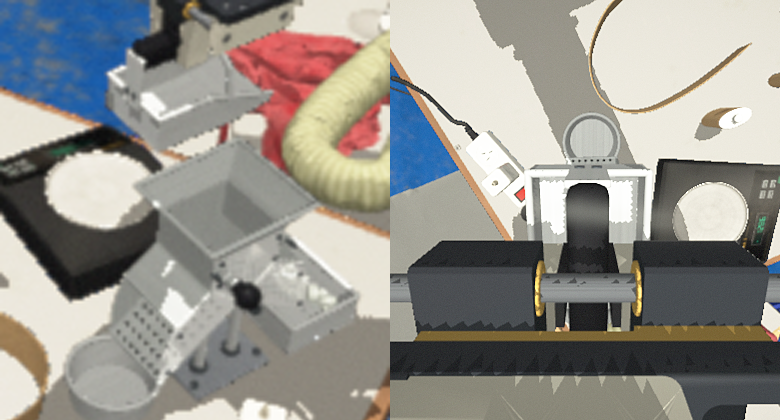

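Scoop and tub are empty and the white caps are in the tray (around 290–330, 275–300 in the crop). Return the scoop to its original clear spot.

```bash
python3 -m inch '0 1.5 2.5 0 0 0 6; 0 3.5 6 0 0 0 15; 0 5.8 9.8 0 0 0 24; 0 8.1 13.6 -1 0 0 34; 0 10.4 17.4 -3 0 0 44; 0 12.7 21.2 -5 0 0 54; 0 15 25 -7 0 0 64; 0 17.3 29 -9 0 0 74; 0 19.4 33 -11 0 0 84; 0 21.4 36.5 -13 0 0 94; 0 23 39.3 -15 0 0 104; 0 23.7 40.5 -16 0 0 113'; python3 -m inch '0 0 0 0 0 0 0; 0 0 0 0 0 0 0'
```

```text
t: 21.02
eef_pos: [0.6528, 0.1894, 0.266]
ee_rot: [-3.14, 0.009, 3.065]
force: [-0.2, -0.3, -2.1]
width: 0.0198
t: 21.28
eef_pos: [0.653, 0.1889, 0.2649]
ee_rot: [-3.138, 0.007, 3.061]
force: [-0.2, -0.1, -1.9]
width: 0.0196
```

```bash
python3 -m inch '0 0 0 -4 0 0 1; 0 0 0 -8 0 0 3; 0 0 0 -12 0 0 3; 0 0 0 -15.5 0 0 3; 0 0 0 -18 0 0 3; 0 0 0 -19 0 0 3; 0 0 0 -19.5 0 0 3; 0 0 0 -19.5 0 0 3'; python3 -m inch '0 0 0 -0.2 0 0 0;0 0 0 -0.2 0 0 0'
```

```text
t: 22.28
eef_pos: [0.6536, 0.1889, 0.0708]
ee_rot: [-3.139, 0.008, 3.113]
force: [-0.9, 0.4, -1.8]
width: 0.0199
t: 22.52
eef_pos: [0.6539, 0.1891, 0.0695]
ee_rot: [-3.14, 0.009, 3.113]
force: [1.2, 0.5, -2.3]
width: 0.0198
```

```bash
for i in 1 2 3; do python3 -m inch '0 0 0 -0.2 0 0 0;0 0 0 -0.2 0 0 0'|grep -E 'pos|force'; done
```

```text
eef_pos: [0.6538, 0.1891, 0.0675]
force: [0.4, -0.1, -1.3]
eef_pos: [0.654, 0.1891, 0.0656]
force: [0.1, 0.1, -0.3]
eef_pos: [0.6541, 0.1889, 0.0655]
force: [-5.4, -2.1, 11.0]
```

Contact at the original height. Open, rise and look.

```bash
python3 -m inch '0.6 0 0 0 0 0 0; 0.6 0 0 0 0 0 0; 0.6 0 0 0 0 0 0; 0.6 0 0 2 0 0 0; 0.6 0 0 6 0 0 0; 0.6 0 0 11 0 0 0; 0.6 0 0 16 0 0 0; 0.6 -3 -5 20 0 0 0; 0.6 -6 -10 20 0 0 0; 0.6 -9 -15 20 0 0 0; 0.6 -12 -18 20 0 0 0; 0.6 -12 -18 20 0 0 0'
python3 - <<'E'
from h import *
F={c:grab_frame(c) for c in("scene","top")}
for n in["cap0","flap_knob","tray","tub","scoop"]:
  for c in F: print(n,c,[(np.round(o["location"],0).tolist(),round(o["p"],2)) for o in pinpoint(c,n)[:7]])
ims=[]
for c,(x0,y0,w,h) in{"scene":(320,205,100,105),"top":(340,160,90,105)}.items():
    im=cv2.cvtColor(np.asarray(F[c]["pixels"]),cv2.COLOR_RGB2BGR)[y0:y0+h,x0:x0+w]; ims.append(cv2.resize(im,None,fx=4,fy=4,interpolation=cv2.INTER_CUBIC))
a=np.hstack(ims)
im=cv2.cvtColor(np.asarray(F["scene"]["pixels"]),cv2.COLOR_RGB2BGR)[165:225,150:340];b=cv2.resize(im,(a.shape[1]*3//4,180))
b=cv2.copyMakeBorder(b,0,0,0,a.shape[1]-b.shape[1],cv2.BORDER_CONSTANT)
cv2.imwrite("pics/c10.png",np.vstack([a,b]))
E
```

```text
t: 24.78
eef_pos: [0.5324, 0.0071, 0.2663]
ee_rot: [-3.14, 0.011, 3.111]
force: [-0.0, 0.5, 0.9]
width: 0.0527
cap0 scene [([399.0, 268.0], 0.61), ([393.0, 268.0], 0.43)]
cap0 top [([389.0, 184.0], 0.6), ([409.0, 185.0], 0.57), ([401.0, 183.0], 0.42), ([392.0, 179.0], 0.4), ([396.0, 191.0], 0.37), ([400.0, 185.0], 0.36)]
flap_knob scene [([370.0, 268.0], 0.57)]
flap_knob top [([416.0, 255.0], 0.68)]
tray scene [([387.0, 273.0], 0.87)]
tray top [([397.0, 195.0], 0.77)]
tub scene [([324.0, 304.0], 0.64)]
tub top [([359.0, 268.0], 0.75), ([146.0, 170.0], 0.51)]
scoop scene [([266.0, 215.0], 0.62)]
scoop top [([226.0, 179.0], 0.55), ([389.0, 186.0], 0.48)]
```

View pics/c10.png

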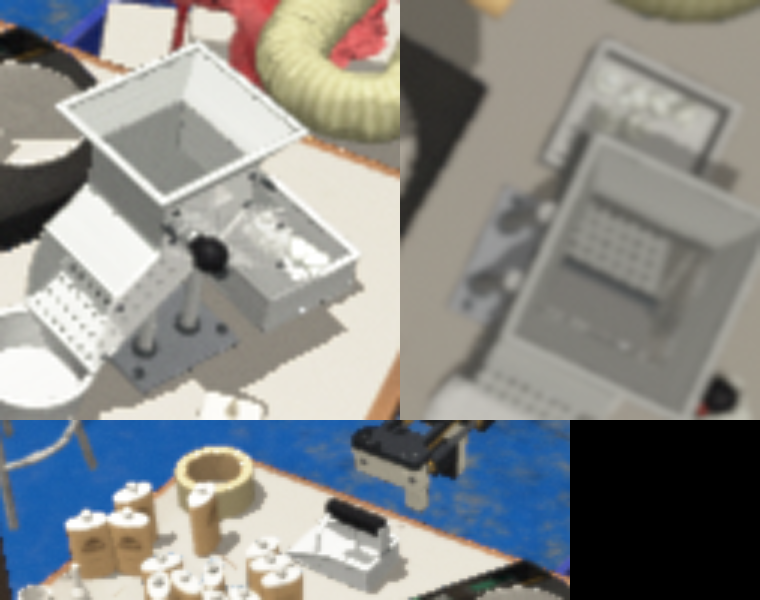

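Six cap detections in the tray. One wrist look to count them properly.

```bash
python3 -m inch '0.6 1.5 -4 4 0 0 0; 0.6 3 -8 8 0 0 0; 0.6 4.5 -12 10 0 0 0; 0.6 5.5 -16 10 0 0 0;0.6 5.5 -18 10 0 0 0;0.6 5.5 -18 10 0 0 0'
python3 - <<'E'
from h import *
f=grab_frame("wrist");print([(np.round(o["location"],0).tolist(),round(o["p"],2)) for o in pinpoint("wrist","cap0")[:9]])
u=proj(f,[.594,-.304,.02]);print(u)
v=proj(f,[.494,-.256,.2]);print(v)
x0,y0=[int(np.clip(a-b,0,m)) for a,b,m in zip(u,(110,90),(340,240))]
im=cv2.cvtColor(np.asarray(f["pixels"]),cv2.COLOR_RGB2BGR)[y0:y0+180,x0:x0+220]
cv2.imwrite("pics/c11.png",cv2.resize(im,None,fx=3,fy=3,interpolation=cv2.INTER_CUBIC))
E
```

```text
t: 26.12
eef_pos: [0.5889, -0.1718, 0.3646]
ee_rot: [-3.139, 0.008, 3.112]
force: [-0.2, 0.3, -0.4]
width: 0.0526
[([243.0, 91.0], 0.73), ([254.0, 46.0], 0.7), ([253.0, 70.0], 0.7), ([260.0, 91.0], 0.68), ([258.0, 68.0], 0.65), ([272.0, 80.0], 0.64)]
[274.24225048  80.04328155]
[374.49637097 105.80011528]
```

```bash
python3 -c "
from station import arm; print(arm.job_done())"
```

```text
the job is handed in; nothing more can be done
None
```

I pushed the flap over to its +y stop, which shuts the leg above the round tub. I then poured all six caps down the other leg and set the empty scoop upright back where it came from. The job is handed in, after about 26 s of the 72 s allowed; no verdict was reported.

- **Flap:** the push stalled at about 14 N sideways. Afterwards the knob stood about 4 mm from where I predicted the stop, which is within how closely I had located the chute. The top view showed only the tray-side slide open.
- **Caps:** after the pour, both the top and the wrist camera found exactly six caps, all around the tray. The scene camera told only two apart. The tub looked empty after the pour.
- **Scoop:** it stands upright and was released cleanly. I checked that it was empty right after the pour.
- **Bystanders:** the tape roll and the bottles in the last picture I viewed looked in place. I did not measure their positions again, and that last view left out the bottle near the scale.
- **Failed check:** I could not view the final wrist picture because I had used up the picture limit, so the wrist count rests on the detector alone.

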